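# Fit the adapter and hold a sprung focuser drawtube at its line

## Task

Slip the loose two-inch adapter over the spigot on top of the focuser drawtube until it sits fully home on the collar. Then take hold of the drawtube, draw it up against its return spring until the white engraved line around the tube is level with the lip of the focuser body, and finish there still holding it steady, so that I can fit the locking screw. Leave the lens cap, the filter cell and the thumb knob where they lie.

Things in the scene. Friction and masses are not known exactly. Their poses are not given: they have to be found in the camera images.
- clamp: Cast iron bench clamp, fixed, gripping an upright black round focuser body. Origin on the axis of focuser and drawtube at bench level; z up; x along the clamp screw, from its handle to the fixed jaw. Jaws x -69 to 79 mm, y +-40 mm, 105 mm high; foot 12 mm high, to x 95 mm, y +-50 mm; screw and cross handle (99 mm long, 62 mm high) to x -132 mm. Only focuser and drawtube stand higher.
- lip (a point): Centre of the focuser body's top edge (lip), 140 mm above the bench, 70 mm diameter, on the axis; fixed to the clamp. A small boss with an empty screw hole on the body's side stays 9 mm below the lip.
- drawtube (a joint): How far the drawtube is drawn up, in m: 0 fully in on its stop (start), 0.050 fully out, 0.030 line level with the lip. A spring pulls it in: 4.8 N at 0, 8.4 N at 0.030, plus about 3 N weight; let go, it returns to 0. It slides straight up and does not turn.
- shoulder (a point): Top of the drawtube. Origin: centre of the shoulder (collar's top face), z up; 32 mm above the lip at the start. Above it the bare metal spigot, 32 mm diameter, 22 mm high, the last 4 mm tapering to 26 mm. Below it the black knurled collar, 58 mm diameter, z -18 to 0 mm, to be gripped from above; below that 14 mm of black tube, 47 mm diameter, shows above the lip at the start.
- line (a point): Centre of the white engraved line (2 mm wide) round the 47 mm tube, 62 mm below the shoulder. At the start it is hidden in the focuser body, 30 mm below the lip; it appears at the lip once the tube is drawn up 30 mm.
- adapter: Loose silver two-inch adapter: plain open sleeve, 51 mm outside diameter, 35 mm bore right through, 28 mm long, about 85 g, standing upright on the bench; both ends alike. Origin at the centre of its lower end, z along the bore. It passes over the spigot with 1.5 mm to spare all round and is home when its lower end rests on the shoulder.
- lens_cap: Bystander: yellow closed plastic lens cap, 65 mm diameter, 13 mm high, flat on the bench. Origin at the centre of its underside.
- filter_cell: Bystander: flat black solar filter cell with smoky glass in it, 60 mm diameter, 10 mm high, on the bench. Origin at the centre of its underside.
- thumb_knob: Bystander: small bronze thumb knob standing on its head with its screw upward, 24 mm diameter, 25 mm high. Origin at the centre of its underside.
Mind the look-alikes: they are no part of the job. What is meant by the adapter is not green or orange, and is the smaller of those in its own colour.

How it is judged:
By the outcome, as a careful person would: the job done as asked, in the order asked, and still so for the second after the job is handed in, while the arm keeps its last pose, push and grip.
It also fails if it takes over 42 s, if anything falls off the work surface, if the arm or the gripper's body presses on something with over 40 N, if the wrist force passes 120 N, or if a joint passes its speed limit or range.

## Robot

A 6-joint arm with a two-finger parallel gripper is mounted at the origin on the work surface. World frame = base frame: x ahead of the robot, y to its left, z up, the work surface at z = 0. Lengths are in m, angles in rad, forces in N, time in s.
With the tool pointing down it reaches from about 0.3 to 0.875 m from the base axis. Payload 6.4 kg.
Tool frame: the origin (TCP) lies on the centre line of the jaws, within the pads' length; the fingertips stand 14 mm ahead of it and the grasp point (between the pads) lies 5 mm behind it; x points along the fingers, z is the direction in which the jaws open and shut, and the axes are right-handed (so a half turn about x gives the same grasp; the last joint's range is limited). The gripper opens to 85 mm and grips with 20 to 120 N. Pads are 22 mm wide; open, the fingers measure 114 mm over their backs; the gripper's body (76 mm by 85 mm) begins 54 mm behind the grasp point. The pads swing forward as they close: fully open they stand 13 mm farther back than shut.
Start: joints at [-1.53, 0.181, 1.607, -0, 1.354, -0.206], TCP at [0.14, -0.558, 0.245] pointing down, gripper open.
Joint ranges: [-2.99, 2.99], [-0.89, 2.07], [0.3, 2.58], [-1.14, 4.28], [0, 2.63], [-3.12, 3.12]. Speed limits (rad/s): [2.57, 2.57, 3.01, 3.14, 3.14, 3.14].

## Interface

Orientations are given as a unit quaternion [x, y, z, w].
In Python, from station import state, grab_frame, hand_in, search_frame, cut_out, pinpoint gives the robot as it stands.
- The arm moves only by the shell command python3 -m inch 'ROWS' [OPENING] [FORCE]. ROWS is text: rows parted by semicolons, each of 6 numbers parted by spaces: the shift along the tool's x, y, z in mm, then the turn, a rotation vector about the tool's x, y, z in rad. A call has 1 to 8 rows; each row is the pose to reach, as a shift and turn from the pose commanded when the call began, along the tool's axes at that moment; what a row does not reach only later rows make up. A row lasts 1/8 s, in which the tool goes at most 62.5 mm and 10.7 degrees, less where a joint would pass 70% of its speed; a pose out of reach is approached as far as the arm can. A call with a gripper value outside its range is refused whole. OPENING is the opening, from 0 (shut) to 1 (fully open), set as the call begins (- or left out, the last holds). The fingers move at their own pace and stop on an object; FORCE is the grip in N (left out, the last holds). Time passes only in rows, so rows that repeat a pose let the fingers close. It gives the time, the measured TCP pose, the force and the opening at its end, in the units of the state.
- state(): the state, without advancing time (a new reading comes with each control period).
- grab_frame(name): name is "scene" or "side" or "wrist"; returns a dict with "color" (480x640x3 uint8, red, green, blue), "camera_matrix" (3x3 intrinsics, pixels), "xyz" and "orientation" of the camera in the world. Camera axes: x right, y down, z forward; pixel columns grow to the right and rows downward; lengths in m; the calibration is good to about 2 mm. The wrist camera is an equidistant fisheye: a pixel r from the principal point sees the ray r / f radians off the axis. A picture is of the moment at which its call begins. There is no depth.
- hand_in(): hands the job in, once; it reports no verdict.
Trained networks look in the newest picture that a camera, given by its name, has taken for a name from the list of things; names that differ only in an ending like _2 or _b are one class to them, and where a whole thing is asked for, a point or a joint stands for the part that bears it (a point fixed in the world has none). Each returns a list of dicts, best first, with "conf" (0 to 1); they miss things now and then, are a little off and sometimes report something else, mostly with a low value. They report only what shows in the picture. A call takes as long as a camera call. They do not tell look-alikes from the thing itself.
- search_frame(camera, target): "centre" ([x, y, z] in m, in world coordinates, good to about 4 mm: the middle of the surface that is visible of it).
- cut_out(camera, target): "mask" (480x640 bool, what is visible of it).
- pinpoint(camera, target): "centre" ([x, y, z] in m, in world coordinates, good to about 4 mm: a listed point, or the origin of a listed thing).
The state is a dict: "clock": time; "qpos": joint angles; "joint_velocities": joint speeds; "tau": joint torques, N m; "eef_pos": TCP position; "ee_rot": TCP orientation; "wrist_force": force on the tool from outside, world axes, zero at the start; "torque": the same for the moment, N m; "grip_width": finger opening in m.
Only numpy, scipy, OpenCV 4.12 (cv2) and the standard library are available. Lean on these libraries where they do the work, as an engineer would, in place of code of your own. Each camera call takes 0.05 s, during which the arm holds its last target. There are 200 camera calls.

## Working session

There is one attempt and no reset: what is moved stays moved. The work goes in short steps, Python scripts to look and compute and a shell command to move; the robot and the scene stay as the last step left them, time stands still between calls to the robot, and variables do not carry over. Pictures are saved under pics/ and viewed, about 8 in all and at most 12, crops included, and the job is handed in when it is done.

```bash
mkdir -p pics
cat > h.py <<'E'
import numpy as np, cv2
from scipy.spatial.transform import Rotation as R
from station import state, grab_frame, hand_in, search_frame, cut_out, pinpoint
def save(f,n): cv2.imwrite('pics/'+n+'.png', f['color'][:,:,::-1])
E
python3 - <<'E'
from h import *
s=state(); print({k:np.round(v,3) for k,v in s.items()}); print(R.from_quat(s['ee_rot']).as_matrix().round(3))
fs=[]
for c in ['scene','side']:
    f=grab_frame(c); fs.append(f['color']); print(c,f['xyz'],f['orientation'],f['camera_matrix'])
    for t in ['adapter','shoulder','lip','clamp','lens_cap','filter_cell','thumb_knob']:
        print(c,t,[(np.round(d['centre'],3).tolist(),round(d['conf'],2)) for d in pinpoint(c,t)])
    print(c,'search adapter',[(np.round(d['centre'],3).tolist(),round(d['conf'],2)) for d in search_frame(c,'adapter')])
    save(f,c)
E
```

```text
{'clock': np.float64(0.0), 'qpos': array([-1.53 ,  0.182,  1.608,  0.   ,  1.354, -0.206]), 'joint_velocities': array([-0., -0.,  0., -0., -0., -0.]), 'tau': array([-1.0000e-03, -4.4488e+01, -3.5134e+01, -0.0000e+00,  9.0000e-03,
        0.0000e+00]), 'eef_pos': array([ 0.14 , -0.557,  0.244]), 'ee_rot': array([ 0.435,  0.558, -0.434,  0.557]), 'wrist_force': array([ 1.151,  0.125, -0.111]), 'torque': array([-0.033,  0.025,  0.001]), 'grip_width': np.float64(0.085)}
[[-0.     0.97   0.244]
 [ 0.002  0.244 -0.97 ]
 [-1.     0.    -0.002]]
scene [1.06219147 0.26346118 0.68388568] [ 0.41312584  0.82243551 -0.35280021 -0.1686976 ] [[563.60226986   0.         317.24842318]
 [  0.         563.60226986 239.93671499]
 [  0.           0.           1.        ]]
scene adapter [([0.652, -0.289, 0.003], 0.96), ([0.572, -0.077, 0.001], 0.82), ([0.605, -0.186, 0.003], 0.79), ([0.697, -0.195, -0.0], 0.61)]
scene shoulder [([0.593, 0.169, 0.168], 0.85)]
scene lip [([0.592, 0.17, 0.146], 0.93)]
scene clamp [([0.593, 0.168, 0.002], 0.58)]
scene lens_cap [([0.534, -0.319, 0.002], 0.79)]
scene filter_cel
[... 439 characters left out ...]

 [  0.           0.           1.        ]]
side adapter [([0.569, -0.077, -0.001], 0.93), ([0.696, -0.197, 0.004], 0.83), ([0.651, -0.29, 0.002], 0.7), ([0.61, -0.187, 0.004], 0.62)]
side shoulder [([0.592, 0.17, 0.172], 0.97)]
side lip [([0.591, 0.172, 0.137], 0.85), ([0.463, -0.179, 0.004], 0.39)]
side clamp [([0.592, 0.17, -0.002], 0.97), ([0.594, 0.172, 0.135], 0.2)]
side lens_cap [([0.539, -0.313, -0.002], 0.69)]
side filter_cell [([0.465, -0.173, 0.001], 0.65), ([0.739, -0.068, -0.005], 0.17)]
side thumb_knob [([0.738, -0.068, -0.004], 0.53)]
side search adapter [([0.696, -0.2, 0.024], 0.89), ([0.566, -0.088, 0.031], 0.84), ([0.645, -0.294, 0.03], 0.72), ([0.606, -0.19, 0.024], 0.65)]
```

View pics/scene.png

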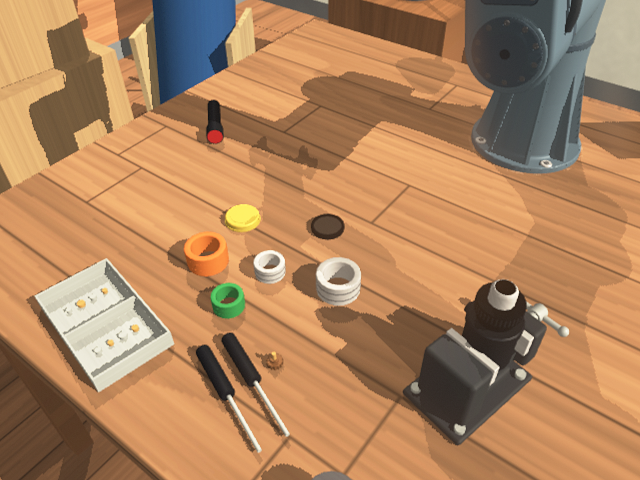

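View pics/side.png

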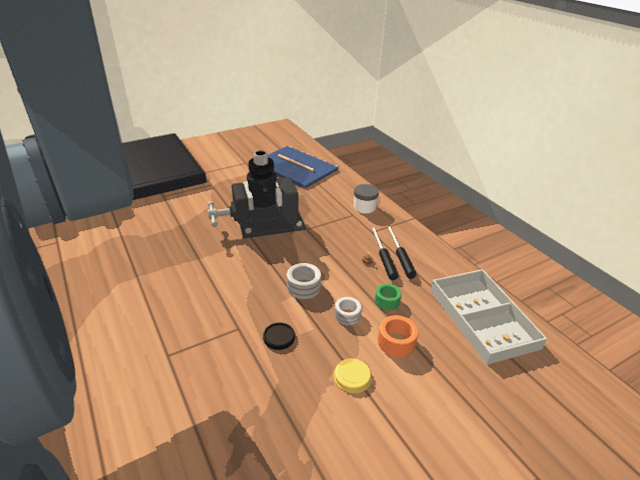

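Candidates in the scene picture: small silver ring (269,266), large silver ring (338,281), green ring (228,300) and orange ring (206,254). The small silver one fits: it is neither green nor orange, and it is the smaller of the two silver rings. I'll confirm it in an enlarged crop.

Run:
```python
from h import *
im=cv2.imread('pics/scene.png')[200:330,170:380]
cv2.imwrite('pics/crop1.png',cv2.resize(im,None,fx=3.5,fy=3.5,interpolation=cv2.INTER_CUBIC))
s=state();M=R.from_quat(s['ee_rot'])
print((M.inv().apply(np.array([.608,-.187,.13])-s['eef_pos'])*1000).round(1))
```

```text
[ 115.3  543.9 -245.2]
```

View pics/crop1.png

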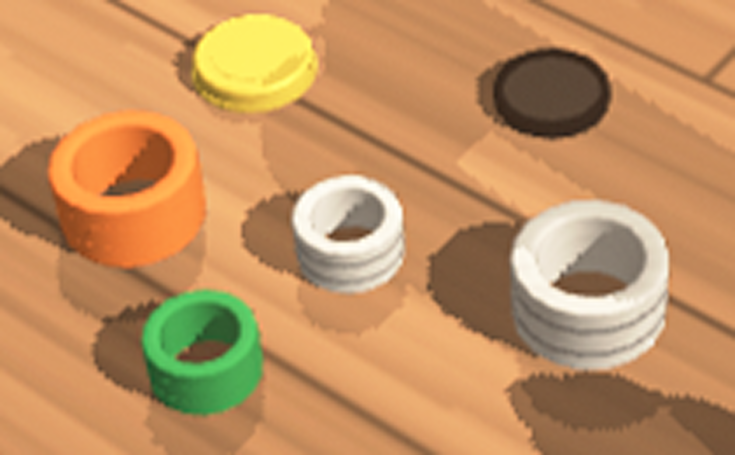

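The crop shows the small silver sleeve at (348,233), which is scene (269,266). It has an open bore and is clearly smaller than the silver one at (590,280), so it is the adapter. Moving above it now.

```bash
python3 -m inch '0 50 -22 0.12 0 0;0 104 -47 0.28 0 0;10 158 -71 0.42 0 0;25 212 -95 0.56 0 0;40 266 -120 0.7 0 0;55 320 -144 0.84 0 0;70 374 -169 0.94 0 0;80 428 -193 0.94 0 0' 1
python3 - <<'E'
from h import *
s=state();M=R.from_quat(s['ee_rot']);print(s['qpos'].round(2),s['eef_pos'].round(3));print(M.as_matrix().round(3))
print((M.inv().apply(np.array([.608,-.187,.13])-s['eef_pos'])*1000).round(1))
E
```

```text
clock: 1.9
eef_pos: [0.5096, -0.2643, 0.1647]
ee_rot: [-0.64, -0.3, 0.64, -0.3]
wrist_force: [0.5, -1.2, 0.8]
grip_width: 0.0855
[-0.69  0.26  1.68 -0.    1.2   1.58] [ 0.51  -0.264  0.165]
[[-0.     0.769 -0.64 ]
 [ 0.    -0.64  -0.769]
 [-1.    -0.     0.   ]]
[  34.7   26.2 -122.4]
```

```bash
python3 -m inch '15 13 -60 0 0 0;35 26 -122 0 0 0;35 26 -122 0 0 0;35 26 -122 0 0 0'
python3 - <<'E'
from h import *
s=state();print(s['eef_pos'].round(4))
f=grab_frame('wrist');save(f,'w1');print(f['xyz'],R.from_quat(f['orientation']).as_matrix().round(3),f['camera_matrix'][0],f['camera_matrix'][1])
for t in ['adapter']:
  for fn in (pinpoint,search_frame): print([(np.round(d['centre'],4).tolist(),round(d['conf'],2)) for d in fn('wrist',t)])
for c in ['scene','side']:
  grab_frame(c); print(c,[(np.round(d['centre'],4).tolist(),round(d['conf'],2)) for d in pinpoint(c,'adapter')])
E
```

```text
clock: 2.4
eef_pos: [0.6062, -0.1883, 0.1299]
ee_rot: [-0.64, -0.301, 0.64, -0.301]
wrist_force: [-0.1, 0.3, -0.1]
grip_width: 0.0856
[ 0.6062 -0.1883  0.1299]
[ 0.66603549 -0.23802522  0.25873005] [[-0.638 -0.732 -0.238]
 [-0.77   0.607  0.196]
 [ 0.001  0.308 -0.951]] [371.64829954   0.         315.7457491 ] [  0.         371.64829954 235.01928098]
[([0.5697, -0.0787, -0.0023], 0.86), ([0.6078, -0.1879, 0.0028], 0.76)]
[([0.6068, -0.1858, 0.0319], 0.91), ([0.567, -0.0908, 0.0308], 0.89), ([0.6988, -0.1954, 0.0257], 0.63), ([0.6511, -0.2957, 0.042], 0.59)]
scene [([0.6986, -0.197, 0.0014], 0.89), ([0.6484, -0.2897, 0.0024], 0.88), ([0.6066, -0.1891, -0.0007], 0.87), ([0.5701, -0.078, 0.0026], 0.65)]
side [([0.6085, -0.1843, 0.0026], 0.97), ([0.569, -0.0759, -0.0028], 0.93), ([0.6991, -0.1977, 0.0045], 0.87), ([0.6488, -0.2882, 0.001], 0.57)]
```

View pics/w1.png

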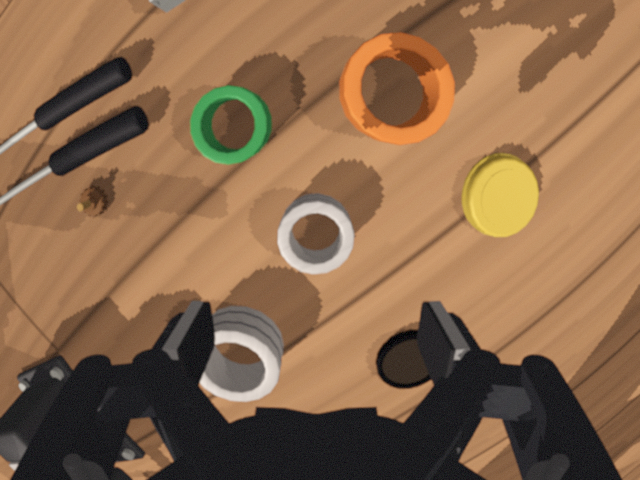

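The small silver ring is at (316,235) in the wrist view, between the open fingers (which are at about (205,340) and (440,340)). I'll refine its centre by fitting the cylinder silhouette.

```bash
cat >> h.py <<'E'
from scipy.optimize import least_squares
def proj(f,P):
    p=(np.asarray(P)-f['xyz'])@R.from_quat(f['orientation']).as_matrix()
    K=f['camera_matrix']; n=np.hypot(p[:,0],p[:,1])
    q=p[:,:2]*(np.arctan2(n,p[:,2])/n)[:,None] if f['fish'] else p[:,:2]/p[:,2:]
    return q*[K[0,0],K[1,1]]+K[:2,2]
def frame(c):
    f=grab_frame(c); f['fish']=c=='wrist'; return f
def hullc(pts):
    h=cv2.convexHull(np.asarray(pts,np.float32).reshape(-1,1,2)); m=cv2.moments(h)
    return np.array([m['m10'],m['m01']])/m['m00'], m['m00']
a=np.linspace(0,2*np.pi,60)[:-1]
def cyl(x,y,rings): return np.vstack([np.c_[x+r*np.cos(a),y+r*np.sin(a),np.full(59,z)] for r,z in rings])
def fitxy(f,mask,rings,x0):
    ys,xs=np.nonzero(mask); c,A=hullc(np.c_[xs,ys])
    s=least_squares(lambda v:hullc(proj(f,cyl(*v,rings)))[0]-c,x0,x_scale=.01,diff_step=1e-3)
    return s.x,c,A,hullc(proj(f,cyl(*s.x,rings)))[1]
E
python3 - <<'E'
from h import *
s=state();M=R.from_quat(s['ee_rot'])
for c in ['wrist','scene','side']:
    f=frame(c)
    p0=proj(f,[[.608,-.187,.014]])[0]
    for d in cut_out(c,'adapter'):
        ys,xs=np.nonzero(d['mask'])
        if np.hypot(xs.mean()-p0[0],ys.mean()-p0[1])<12:
            x,cc,A,B=fitxy(f,d['mask'],[(.0255,0),(.0255,.028)],[.608,-.187])
            print(c,d['conf'],x.round(4),cc.round(1),A,B, 'tool mm',(M.inv().apply(np.r_[x,0.016]-s['eef_pos'])*1000).round(1))
E
```

```text
wrist 0.69 [ 0.6068 -0.1886] [313.3 234.4] 4796.5 4958.694932724815 tool mm [115.   -0.2  -1.3]
side 0.83 [ 0.6096 -0.1884] [347.9 310.2] 597.5 652.2097789654508 tool mm [115.    1.8  -3.3]
```

```bash
python3 -m inch '40 0 -2 0 0 0;75 0 -2 0 0 0;100 0 -2 0 0 0;113 0 -2 0 0 0;113 0 -2 0 0 0'
python3 -m inch '0 0 0 0 0 0;0 0 0 0 0 0;0 0 0 0 0 0;0 0 0 0 0 0;0 0 0 0 0 0;0 0 0 0 0 0' 0.4 40
python3 - <<'E'
from h import *
s=state();print(s['eef_pos'].round(4),s['wrist_force'].round(1),s['grip_width'])
E
```

```text
clock: 3.68
eef_pos: [0.6071, -0.1868, 0.0165]
ee_rot: [-0.64, -0.301, 0.64, -0.3]
wrist_force: [-0.3, 0.5, 0.5]
grip_width: 0.0852
clock: 4.42
eef_pos: [0.6087, -0.1877, 0.0191]
ee_rot: [0.641, 0.3, -0.64, 0.301]
wrist_force: [-0.8, 0.9, 6.1]
grip_width: 0.0497
[ 0.6087 -0.1877  0.0191] [-0.8  0.9  6.1] 0.04973450291055531
```

Gripped: the opening is 49.7 mm. Next I lift, carry it over the focuser, and turn the jaws so both fixed cameras can see the adapter between the fingers.

```bash
python3 -m inch '-40 0 0 0 0 0;-90 0 0 0 0 0;-140 0 0 -0.15 0 0;-190 -10 -11 -0.3 0 0;-215 -40 -44 -0.48 0 0;-220 -80 -88 -0.66 0 0;-220 -120 -132 -0.84 0 0;-220 -160 -175 -1.02 0 0' - 60
python3 - <<'E'
from h import *
s=state();M=R.from_quat(s['ee_rot']);print(M.as_matrix().round(3),s['grip_width'])
print((M.inv().apply(np.array([.592,.170,.232])-s['eef_pos'])*1000).round(1))
E
```

```text
clock: 5.42
eef_pos: [0.5961, 0.0515, 0.238]
ee_rot: [0.411, 0.575, -0.41, 0.576]
wrist_force: [0.4, 0.0, -1.3]
grip_width: 0.049
[[ 0.001  0.945  0.326]
 [-0.     0.326 -0.945]
 [-1.     0.001  0.   ]] 0.04896649251809517
[   6.    34.8 -113.3]
```

```bash
python3 -m inch '3 12 -38 -0.15 0 0;3 23 -76 -0.3 0 0;3 32 -105 -0.35 0 0;3 35 -113 -0.35 0 0;3 35 -113 -0.35 0 0;3 35 -113 -0.35 0 0'
cat > m.py <<'E'
from h import *
s=state();M=R.from_quat(s['ee_rot']);print(s['eef_pos'].round(4),s['wrist_force'].round(1))
import sys
for c in ['scene','side']:
    f=frame(c); save(f,sys.argv[1]+c)
    for t in ['adapter','drawtube','shoulder','lip']:
        print(c,t,[(np.round(d['centre'],4).tolist(),round(d['conf'],2)) for d in pinpoint(c,t)][:2] if t!='drawtube' else '')
    u=proj(f,[[.592,.170,.2]])[0].astype(int)
    k=cv2.imread(f'pics/{sys.argv[1]}{c}.png')[u[1]-50:u[1]+50,u[0]-50:u[0]+50]
    print(c,'crop origin',u-50)
    cv2.imwrite(f'pics/{sys.argv[1]}{c}c.png',cv2.resize(k,None,fx=4,fy=4,interpolation=cv2.INTER_CUBIC))
i=[cv2.imread(f'pics/{sys.argv[1]}{c}c.png') for c in ['scene','side']]
cv2.imwrite(f'pics/{sys.argv[1]}.png',np.hstack(i))
E
python3 m.py a
```

```text
clock: 6.18
eef_pos: [0.5934, 0.1669, 0.2343]
ee_rot: [0.306, 0.637, -0.306, 0.637]
wrist_force: [-0.3, -0.4, -0.4]
grip_width: 0.0493
[0.5934 0.1669 0.2343] [-0.3 -0.4 -0.4]
scene adapter [([0.6504, -0.2905, 0.002], 0.95), ([0.5911, 0.169, 0.2173], 0.74)]
scene drawtube 
scene shoulder [([0.5874, 0.1714, 0.169], 0.84)]
scene lip [([0.5923, 0.1725, 0.1449], 0.72)]
scene crop origin [455 230]
side adapter [([0.6963, -0.194, 0.005], 0.98), ([0.5965, 0.1724, 0.217], 0.9)]
side drawtube 
side shoulder [([0.5915, 0.1694, 0.1738], 0.7)]
side lip [([0.5903, 0.1723, 0.1369], 0.72)]
side crop origin [209 101]
```

View pics/a.png

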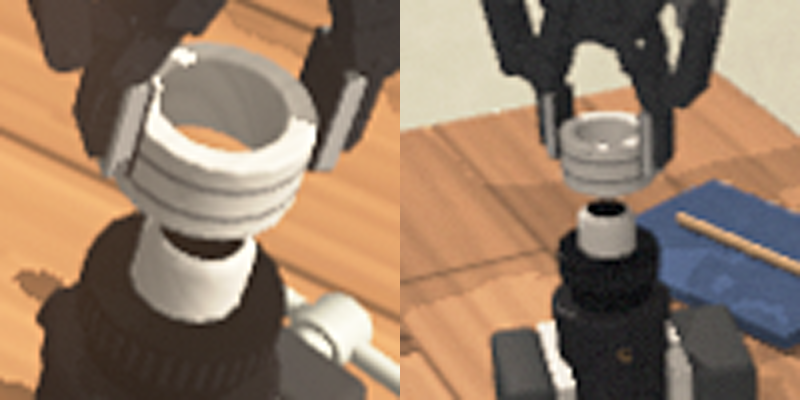

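In the scene crop (left) the adapter hangs just above the spigot at (190,260). In the side crop (right) the adapter is at (607,165) over the spigot at (606,230), so it is roughly aligned. I'll measure the relative offset by fitting the outlines of both in both cameras.

```bash
cat > rel.py <<'E'
from h import *
from scipy.ndimage import map_coordinates as mc
def outline(f,P):
    h=cv2.convexHull(proj(f,P).astype(np.float32))[:,0].astype(float); h=np.vstack([h,h[:1]])
    L=np.r_[0,np.cumsum(np.linalg.norm(np.diff(h,axis=0),axis=1))]; t=np.arange(0,L[-1],.5)
    p=np.c_[np.interp(t,L,h[:,0]),np.interp(t,L,h[:,1])]; n=p-p.mean(0)
    tg=np.gradient(p,axis=0); n2=np.c_[tg[:,1],-tg[:,0]]; n2/=np.linalg.norm(n2,axis=1)[:,None]+1e-9
    return p,n2*np.sign((n2*n).sum(1))[:,None]
def shift(f,P,rng=9):
    I=cv2.GaussianBlur(f['color'].astype(np.float32).min(2),(0,0),.7); p,n=outline(f,P); best=[]
    g=np.arange(-rng,rng+.1,.25)
    for du in g:
        for dv in g:
            q=p+[du,dv]; S=lambda z:mc(I,[z[:,1],z[:,0]],order=1,mode='nearest')
            best.append((np.clip(S(q-n)-S(q+n),0,60).mean(),du,dv))
    best.sort(); top=np.array(best[-6:]); return np.average(top[:,1:],axis=0),top[-1,0]
def locate(fs,rings,c0):
    c0=np.array(c0); P=lambda c:cyl(c[0],c[1],[(r,c[2]+z) for r,z in rings])
    ob=[shift(f,P(c0)) for f in fs]; 
    res=lambda c:np.r_[tuple(outline_c(f,P(c))-outline_c(f,P(c0))-o[0] for f,o in zip(fs,ob))]
    s=least_squares(res,c0,x_scale=.01,diff_step=1e-3); return s.x,[ (o[0].round(2).tolist(),round(float(o[1]),1)) for o in ob],np.abs(s.fun).max().round(2)
def outline_c(f,P): return hullc(proj(f,P))[0]
def main(adz,sho=.172,ad=True):
    s=state(); M=R.from_quat(s['ee_rot']); fs=[frame('scene'),frame('side')]
    sp=locate(fs,[(.016,0),(.016,.018),(.013,.022)],[.592,.170,sho]); print('spigot',sp)
    if ad:
        A=locate(fs,[(.0255,0),(.0255,.028)],[.593,.168,adz]); print('adapter',A)
        d=sp[0]-A[0]; print('adapter->shoulder world mm',(d*1000).round(1),'tool',(M.inv().apply(d)*1000).round(1))
        for f,n in zip(fs,'AB'):
            im=f['color'][:,:,::-1].copy(); im=cv2.resize(im,None,fx=4,fy=4)
            for c,rg in ((sp[0],[(.016,0),(.016,.018),(.013,.022)]),(A[0],[(.0255,0),(.0255,.028)])):
                for r,z in rg: cv2.polylines(im,[(proj(f,cyl(c[0],c[1],[(r,c[2]+z)]))*4+2).astype(int)],True,(0,0,255),1)
            u=(proj(f,[[.592,.17,.2]])[0]*4).astype(int); cv2.imwrite(f'pics/o{n}.png',im[u[1]-200:u[1]+200,u[0]-200:u[0]+200])
        cv2.imwrite('pics/o.png',np.hstack([cv2.imread(f'pics/o{n}.png') for n in 'AB']))
if __name__=='__main__':
    import sys; main(float(sys.argv[1]))
E
python3 rel.py 0.217
```

```text
spigot (array([0.59382631, 0.17269716, 0.17035132]), [([1.12, 3.0], 41.7), ([0.08, -0.12], 41.4)], np.float64(0.2))
adapter (array([0.59594028, 0.16853184, 0.21508557]), [([-1.21, 3.08], 40.8), ([0.79, 0.21], 41.7)], np.float64(0.39))
adapter->shoulder world mm [ -2.1   4.2 -44.7] tool [44.7  1.  -4.6]
```

View pics/o.png

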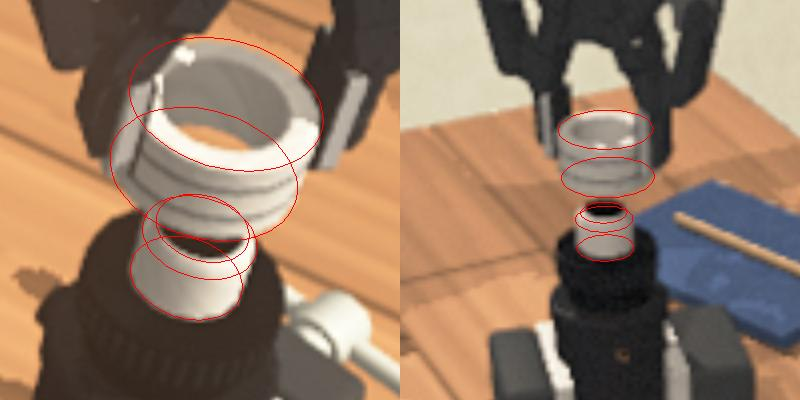

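```bash
python3 -m inch '0 1.4 -4.1 0 0 0;10 1.4 -4.1 0 0 0;17 1.4 -4.1 0 0 0;17 1.4 -4.1 0 0 0;17 1.4 -4.1 0 0 0'
python3 rel.py 0.2
python3 - <<'E'
from h import *
f=grab_frame('wrist');save(f,'w2')
i=cv2.imread('pics/w2.png')[230:480,140:500]
o=cv2.imread('pics/o.png'); i=cv2.resize(i,(576,400)); 
cv2.imwrite('pics/w2c.png',cv2.resize(np.vstack([np.hstack([o[:,:]]),np.hstack([i,np.zeros((400,224,3),np.uint8)])]),(600,600)))
E
```

```text
clock: 7.3
eef_pos: [0.5918, 0.172, 0.2172]
ee_rot: [0.306, 0.638, -0.306, 0.638]
wrist_force: [0.0, -0.7, -0.6]
grip_width: 0.0492
spigot (array([0.5936002 , 0.17197188, 0.17079894]), [([0.79, 2.29], 34.1), ([0.29, -0.04], 36.6)], np.float64(0.03))
adapter (array([0.59509495, 0.17339365, 0.19797839]), [([3.21, 4.54], 38.2), ([-0.46, -0.54], 38.3)], np.float64(0.37))
adapter->shoulder world mm [ -1.5  -1.4 -27.2] tool [27.2 -2.1  0.2]
```

View pics/w2c.png

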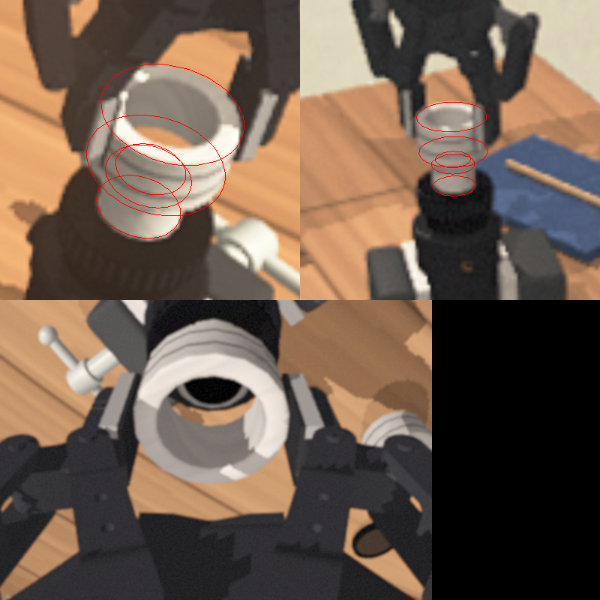

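The wrist view (bottom) shows the spigot's dark mouth through the bore at (213,390), centred left-right, so the jaw axis is aligned. The other direction needs a check with the wrist model.

Run:
```python
from rel import *
s=state();M=R.from_quat(s['ee_rot']);t=s['eef_pos'];f=frame('wrist')
z=.172+.0272; c=t+M.apply([0,-.0009,0]); c[2]=z
P=lambda v:cyl(v[0],v[1],[(.0255,z),(.0255,z+.028)])
sh,sc=shift(f,P(c),8); print('adapter img shift',sh,sc)
x=least_squares(lambda v:outline_c(f,P(v))-outline_c(f,P(c))-sh,c[:2],x_scale=.01,diff_step=1e-3).x
print('adapter fit',x,'tool rel TCP',(M.inv().apply(np.r_[x,z]-t)*1000).round(1))
im=cv2.resize(f['color'][:,:,::-1],None,fx=4,fy=4,interpolation=cv2.INTER_CUBIC)
def dr(xy,r,z,col): cv2.polylines(im,[(proj(f,cyl(xy[0],xy[1],[(r,z)]))*4+2).astype(int)],True,col,1)
for r in (.0255,.0175):
    for zz in (z,z+.028): dr(x,r,zz,(0,0,255))
for k,col in ((0,(0,255,0)),(-.003,(255,0,0)),(.003,(255,0,255))):
    dr(x+M.apply([0,k,0])[:2],.013,.194,col)
u=(proj(f,[np.r_[x,.2]])[0]*4).astype(int); cv2.imwrite('pics/w3.png',im[u[1]-280:u[1]+280,u[0]-380:u[0]+380])
```

```text
adapter img shift [-2.54166667 -2.70833333] 37.72136688232422
adapter fit [0.59168554 0.17315848] tool rel TCP [18.4  0.5 -1.1]
```

View pics/w3.png

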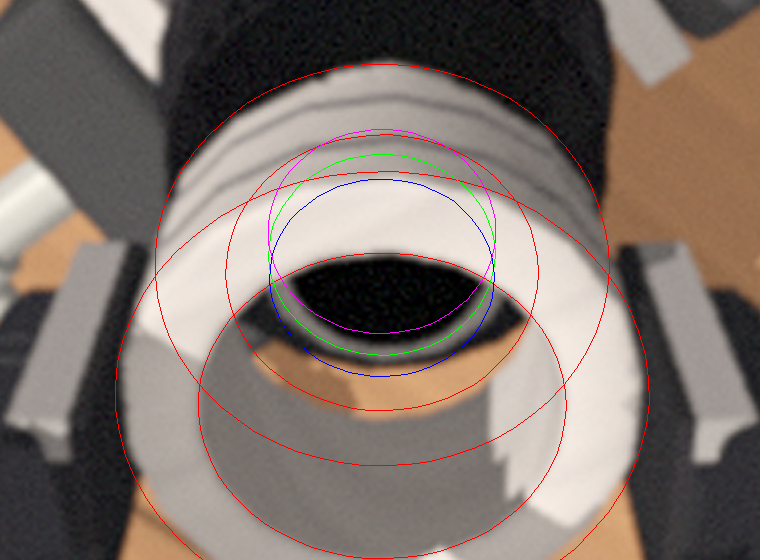

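The wrist fit puts the spigot within about 0.5 mm of the bore axis: the green zero-offset ring lies on the metal rim at (382,355). The fixed cameras say about −2 mm, but the bright finger pad skews that fit. The lead-in covers either case, so I lower carefully while watching the force.

```bash
python3 -m inch '4 -0.5 0 0 0 0;7 -0.5 0 0 0 0;9 -0.5 0 0 0 0;11 -0.5 0 0 0 0;11 -0.5 0 0 0 0' - 30; python3 -c "
from h import *
s=state();print(s['eef_pos'].round(4),s['wrist_force'].round(2),s['torque'].round(3))"
```

```text
clock: 8.12
eef_pos: [0.5914, 0.1718, 0.2061]
ee_rot: [0.306, 0.638, -0.306, 0.638]
wrist_force: [1.1, -0.8, -1.1]
grip_width: 0.0492
[0.5914 0.1718 0.2061] [ 1.15 -0.82 -1.14] [ 0.038 -0.135  0.028]
```

```bash
python3 -m inch '3 0 0 0 0 0;6 0 0 0 0 0;9 0 0 0 0 0;11 0 0 0 0 0;13 0 0 0 0 0;13 0 0 0 0 0'; python3 -c "
from h import *
s=state();print(s['eef_pos'].round(4),s['wrist_force'].round(2),s['torque'].round(3))"
```

```text
clock: 8.88
eef_pos: [0.5915, 0.1718, 0.1931]
ee_rot: [0.306, 0.638, -0.306, 0.638]
wrist_force: [2.3, 1.5, -1.9]
grip_width: 0.0494
[0.5915 0.1718 0.1931] [ 2.31  1.51 -1.87] [ 0.082 -0.408  0.014]
```

```bash
python3 -m inch '1 0 0 0 0 0;2 0 0 0 0 0;3 0 0 0 0 0;3 0 0 0 0 0'; python3 -m inch '1 0 0 0 0 0;2 0 0 0 0 0;2 0 0 0 0 0';python3 -c "
from h import *
s=state();print(s['eef_pos'].round(4),s['wrist_force'].round(2),s['torque'].round(3))"
```

```text
clock: 9.38
eef_pos: [0.5916, 0.1718, 0.1913]
ee_rot: [0.306, 0.637, -0.306, 0.638]
wrist_force: [0.4, 0.1, 5.2]
grip_width: 0.0494
clock: 9.75
eef_pos: [0.5916, 0.1718, 0.1912]
ee_rot: [0.306, 0.637, -0.305, 0.638]
wrist_force: [-5.7, -1.5, 14.8]
grip_width: 0.0494
[0.5916 0.1718 0.1912] [-5.73 -1.49 14.82] [-0.036  0.956 -0.005]
```

The contact height matches the TCP-to-adapter offset at the bench grasp (19.1 mm above the adapter's lower end; now 0.1912 − 0.172). Releasing, then checking the seating.

```bash
python3 -m inch '-2 0 0 0 0 0;-2 0 0 0 0 0;-2 0 0 0 0 0;-2 0 0 0 0 0;-2 0 0 0 0 0' 1
python3 - <<'E'
from rel import *
s=state();print(s['eef_pos'].round(4),s['wrist_force'].round(2))
fs=[frame('scene'),frame('side')]
A=locate(fs,[(.0255,0),(.0255,.028)],[.593,.172,.172]);print('adapter',A)
ims=[]
for f in fs:
    u=(proj(f,[[.592,.17,.18]])[0]).astype(int); k=f['color'][u[1]-45:u[1]+45,u[0]-45:u[0]+45,::-1]; ims.append(cv2.resize(k,(400,400),interpolation=cv2.INTER_CUBIC))
cv2.imwrite('pics/seat.png',np.hstack(ims))
E
```

```text
clock: 10.38
eef_pos: [0.5912, 0.1717, 0.19]
ee_rot: [0.306, 0.638, -0.306, 0.637]
wrist_force: [-0.5, -0.6, -0.1]
grip_width: 0.0855
[0.5912 0.1717 0.19  ] [-0.54 -0.63 -0.15]
adapter (array([0.5940805 , 0.17302789, 0.17193927]), [([0.25, 1.12], 47.1), ([-0.12, -0.5], 51.1)], np.float64(0.38))
```

View pics/seat.png

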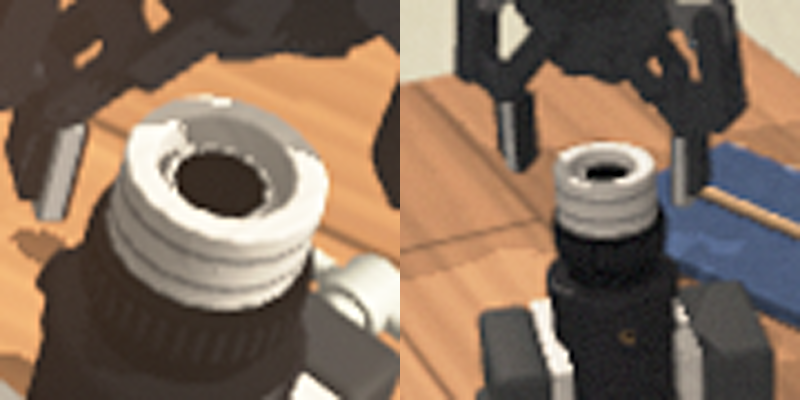

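The adapter sits flat on the collar in both views, with the spigot mouth showing inside the bore at (222,185), and its fitted lower-end height is 171.9 mm. Now I grip the collar.

```bash
python3 -m inch '8 0 0 0 0 0;16 0 0 0 0 0;23 0 0 0 0 0;27 0 0 0 0 0;27 0 0 0 0 0;27 0 0 0 0 0'; python3 -m inch '0 0 0 0 0 0;0 0 0 0 0 0;0 0 0 0 0 0;0 0 0 0 0 0;0 0 0 0 0 0;0 0 0 0 0 0;0 0 0 0 0 0' 0.3 90;python3 -c "
from h import *
s=state();print(s['eef_pos'].round(4),s['wrist_force'].round(2),s['torque'].round(3))"
```

```text
clock: 11.22
eef_pos: [0.5916, 0.1718, 0.1636]
ee_rot: [0.306, 0.638, -0.306, 0.638]
wrist_force: [-0.1, -0.4, 0.3]
grip_width: 0.0854
clock: 12.1
eef_pos: [0.592, 0.1712, 0.1646]
ee_rot: [0.306, 0.637, -0.306, 0.638]
wrist_force: [-1.9, -2.7, 5.0]
grip_width: 0.0552
[0.592  0.1712 0.1646] [-1.89 -2.72  5.04] [-0.654  0.028  0.013]
```

```bash
python3 -m inch '-4 0 0 0 0 0;-9 0 0 0 0 0;-14 0 0 0 0 0;-19 0 0 0 0 0;-24 0 0 0 0 0;-28 0 0 0 0 0;-30 0 0 0 0 0;-30 0 0 0 0 0' - 100;python3 -m inch '0 0 0 0 0 0;0 0 0 0 0 0'
cat > fin.py <<'E'
from rel import *
import sys
for i in range(3):
    s=state();f=frame('side');print(s['eef_pos'].round(4),s['wrist_force'].round(2),s['grip_width'].round(4))
fs=[frame('scene'),f]
print('adapter',locate(fs,[(.0255,0),(.0255,.028)],[.593,.172,.202]))
for c in ['scene','side']:
    for t in ['line','shoulder','lip']: print(c,t,[(np.round(d['centre'],4).tolist(),round(d['conf'],2)) for d in pinpoint(c,t)][:1])
ims=[]
for f in fs:
    u=(proj(f,[[.592,.17,.16]])[0]).astype(int); k=f['color'][u[1]-40:u[1]+40,u[0]-40:u[0]+40,::-1]; ims.append(cv2.resize(k,(400,400),interpolation=cv2.INTER_CUBIC))
cv2.imwrite(f'pics/{sys.argv[1]}.png',np.hstack(ims))
E
python3 fin.py fin1
```

```text
clock: 13.1
eef_pos: [0.592, 0.1712, 0.1919]
ee_rot: [0.306, 0.637, -0.306, 0.638]
wrist_force: [6.9, -0.9, -10.8]
grip_width: 0.0549
clock: 13.35
eef_pos: [0.592, 0.1712, 0.1918]
ee_rot: [0.306, 0.637, -0.306, 0.638]
wrist_force: [6.3, 0.3, -10.9]
grip_width: 0.0553Traceback (most recent call last):
  File "fin.py", line 4, in <module>
    s=state();f=frame('side');print(s['eef_pos'].round(4),s['wrist_force'].round(2),s['grip_width'].round(4))
                                                                                    ^^^^^^^^^^^^^^^^^^^^^
AttributeError: 'float' object has no attribute 'round'
```

```bash
sed -i "s/s\['grip_width'\].round(4)/round(float(s['grip_width']),4)/" fin.py; python3 -m inch '-1.5 0 0 0 0 0;-3 0 0 0 0 0;-3 0 0 0 0 0;-3 0 0 0 0 0'; python3 fin.py fin1
```

```text
clock: 13.9
eef_pos: [0.592, 0.1712, 0.1947]
ee_rot: [0.306, 0.637, -0.306, 0.638]
wrist_force: [8.2, -0.1, -10.2]
grip_width: 0.055
[0.592  0.1712 0.1947] [  8.16  -0.12 -10.2 ] 0.055
[0.5919 0.1712 0.1947] [  6.33  -1.47 -10.36] 0.0552
[0.592  0.1712 0.1947] [  7.1   -0.82 -10.26] 0.055
adapter (array([0.59423941, 0.17221504, 0.20233046]), [([-0.33, 0.62], 33.1), ([0.21, -0.46], 42.7)], np.float64(0.26))
scene line [([0.5913, 0.1752, 0.1387], 0.67)]
scene shoulder [([0.5935, 0.171, 0.1999], 0.72)]
scene lip [([0.5939, 0.1682, 0.1443], 0.88)]
side line [([0.5925, 0.1767, 0.1384], 0.96)]
side shoulder [([0.5942, 0.1695, 0.2019], 0.97)]
side lip [([0.5946, 0.1704, 0.1354], 0.78)]
```

View pics/fin1.png

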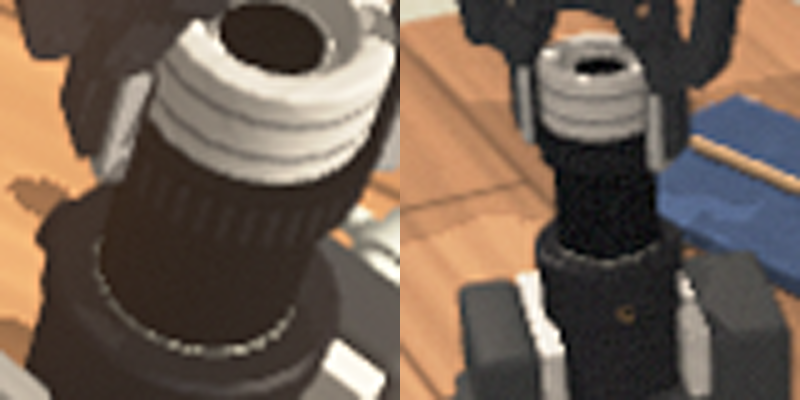

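The white line shows as a thin ring right at the lip in both views: scene crop (200,345), side crop (610,260). The rise is 30.1 mm by TCP and 30.4 mm by the adapter fit. I'll hold for a second to check for creep, then hand in.

```bash
python3 -m inch '0 0 0 0 0 0;0 0 0 0 0 0;0 0 0 0 0 0;0 0 0 0 0 0;0 0 0 0 0 0;0 0 0 0 0 0;0 0 0 0 0 0;0 0 0 0 0 0'
python3 - <<'E'
from rel import *
fs=[frame('scene'),frame('side')]
A=locate(fs,[(.0255,0),(.0255,.028)],[.593,.172,.202]);s=state()
print(A,s['eef_pos'].round(4),s['wrist_force'].round(1))
if abs(A[0][2]-.202)<.0015: print(hand_in())
E
```

```text
clock: 15.4
eef_pos: [0.592, 0.1712, 0.1947]
ee_rot: [0.306, 0.637, -0.306, 0.638]
wrist_force: [7.5, -0.3, -11.2]
grip_width: 0.0547
(array([0.59423941, 0.17221504, 0.20233046]), [([-0.33, 0.62], 33.0), ([0.21, -0.46], 42.9)], np.float64(0.26)) [0.5919 0.1712 0.1947] [  6.8  -1.1 -10.4]
the job is handed in; nothing more can be done
None
```

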